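# Put the wet knight away in its dust box

## Task

The painted knight is still wet: with the fingertips, gently push the tray it stands on fully home into its dust box, then push that box's door fully shut, and move clear. Do not touch the knight or let it fall over. Leave the other box, which has paint pots in its tray, open just as it is, and pick up, shift or knock over nothing else.

Things in the scene. Friction and masses are not known exactly. Their poses are not given: they have to be found in the camera images.
- knight_box: Fixed plywood dust box with a clear top, 130 deep (x) x 150 wide (y) x 88 mm high, the one whose tray carries the painted knight. Which of the two identical boxes is left or right varies. Origin at the centre of its underside, on the table; z up; its open front lies 65 mm from the origin towards its own -x (roughly towards the robot).
- knight_tray (a joint): Travel in m of the wooden tray of that box: 0 = fully home (its front flush with the box front), grows as it comes out along the box's -x, up to 0.115. Slides with about 1.2 N of friction plus 6 N per m/s, no spring; stays where it is left.
- knight_tray_front (a point): Middle of the upper edge of that tray's upright front panel, on its outer face (axes as the box's; the outer face looks to -x). The panel is 136 wide (y), 49 mm high, 5 mm thick, from 6 to 55 mm above the table. The other tray walls reach only 28 mm above the table.
- knight_door (a joint): Angle in rad of that box's upright side-hinged plywood door: 0 = shut over the box front (and over a tray that is home), grows as it opens, up to 2.2; at 1.57 it points straight out of the box front along the box's -x. Stiff hinge (about 0.03 N m), no spring; stays where it is left.
- knight_door_hinge (a point): Point on that door's upright hinge line, 44 mm above the table, at the box's left front corner (box frame: x = -65 mm, y = +75 mm). Its axes turn with the door: the door runs from here 149 mm along this point's -y and its outer face lies 5 mm to its -x; 1 to 87 mm above the table, 5 mm thick. Push on the outer face to shut it. With the door shut these axes are the box's; opening turns them clockwise seen from above.
- knight_door_edge (a point): Middle of the free upright edge of that door, on its outer face, 148 mm from the hinge line, 44 mm above the table; axes turn with the door. A steel knob, 14 mm across, stands 13 mm out of the outer face, 128 mm from the hinge line and 45 mm above the table.
- paints_box: Fixed plywood dust box with a clear top, 130 deep (x) x 150 wide (y) x 88 mm high, the one whose tray carries two paint pots. Which of the two identical boxes is left or right varies. Origin at the centre of its underside, on the table; z up; its open front lies 65 mm from the origin towards its own -x (roughly towards the robot).
- paints_tray (a joint): Travel in m of the wooden tray of that box: 0 = fully home (its front flush with the box front), grows as it comes out along the box's -x, up to 0.115. Slides with about 1.2 N of friction plus 6 N per m/s, no spring; stays where it is left.
- paints_tray_front (a point): Middle of the upper edge of that tray's upright front panel, on its outer face (axes as the box's; the outer face looks to -x). The panel is 136 wide (y), 49 mm high, 5 mm thick, from 6 to 55 mm above the table. The other tray walls reach only 28 mm above the table.
- paints_door (a joint): Angle in rad of that box's upright side-hinged plywood door: 0 = shut over the box front (and over a tray that is home), grows as it opens, up to 2.2; at 1.57 it points straight out of the box front along the box's -x. Stiff hinge (about 0.03 N m), no spring; stays where it is left.
- paints_door_hinge (a point): Point on that door's upright hinge line, 44 mm above the table, at the box's left front corner (box frame: x = -65 mm, y = +75 mm). Its axes turn with the door: the door runs from here 149 mm along this point's -y and its outer face lies 5 mm to its -x; 1 to 87 mm above the table, 5 mm thick. Push on the outer face to shut it. With the door shut these axes are the box's; opening turns them clockwise seen from above.
- paints_door_edge (a point): Middle of the free upright edge of that door, on its outer face, 148 mm from the hinge line, 44 mm above the table; axes turn with the door. A steel knob, 14 mm across, stands 13 mm out of the outer face, 128 mm from the hinge line and 45 mm above the table.
- knight: Loose painted miniature knight with raised sword on a cork stub 38 mm across; 76 mm high in all, about 30 g, wet paint, easily toppled. Stands on the floor of a tray (10 mm above the table), 27 to 80 mm behind the outer face of the tray front. Origin at the centre of the cork's underside, z up.
- tray_pot_a: Bystander: loose round paint pot with a pale cap, 36 mm across, 44 mm high; origin at the centre of its underside, z up. Stands in the tray of the paints box (10 mm above the table), on its left side.
- tray_pot_b: Bystander: loose round paint pot with a pale cap, 36 mm across, 44 mm high; origin at the centre of its underside, z up. Stands in the tray of the paints box (10 mm above the table), on its right side.
- pot_gap: Bystander: loose round paint pot with a pale cap, 36 mm across, 44 mm high; origin at the centre of its underside, z up. A paint pot between or near the two boxes.
- pot_front: Bystander: loose round paint pot with a pale cap, 36 mm across, 44 mm high; origin at the centre of its underside, z up. A paint pot in front, near the middle.
- pot_side: Bystander: loose round paint pot with a pale cap, 36 mm across, 44 mm high; origin at the centre of its underside, z up. A paint pot at the left.
- grey_figure: Bystander: loose unpainted grey miniature on a cork stub 38 mm across, 57 mm high, on the table at the right. Origin at the centre of its underside, z up.
- water_cup: Bystander: loose white rinsing cup, 80 mm across, 95 mm high, at the right. Origin at the centre of its underside.
- palette: Bystander: flat flower-shaped white palette, 154 mm across, 12 mm high, at the right. Origin at the centre of its underside.
- brush: Bystander: slender round paint brush, 170 mm long, 9 mm thick, lying on the table at the left. Origin under its middle.

How it is judged:
On the way, in this order (a step that is already met when the one before it is completed fails the run):
1. the knight's tray is fully home, its door still open (value of joint knight_tray below 0.006 m and value of joint knight_door above 1 rad), for 0.2 s.
2. the door of the knight's box is fully shut (value of joint knight_door below 0.06 rad), for 0.2 s.
At the end, for the whole second after the job is handed in: The knight's tray is within 6 mm of fully home and its door within 0.06 rad of shut; the knight stands upright (within 0.15 rad) and still on its tray inside the box; the other box's tray and door are still open (value of joint knight_tray below 0.006 m and value of joint knight_door below 0.06 rad and angle between knight's own z axis and vertical below 0.15 rad and x of knight in the frame of knight_box between -0.06 and 0.06 m and y of knight in the frame of knight_box between -0.07 and 0.07 m and z of knight in the frame of knight_box between 0.005 and 0.02 m and linear speed of knight below 0.01 m/s and value of joint paints_tray above 0.055 m and value of joint paints_door above 1.45 rad); the robot touches nothing.
It fails at once if the robot touches the knight (contact force between any of the fingers, the arm and knight above 0.2 N).
It fails at once if the knight is toppled or lifted (angle between knight's own z axis and vertical above 0.5 rad or z of knight in the frame of knight_box above 0.025 m).
It fails at once if the door is swung to while the tray still stands out in its way (value of joint knight_tray above 0.02 m and value of joint knight_door below 1.2 rad).
It fails at once if the other box's tray or door is moved (10 mm at the tray, 20 mm at the door's edge) (distance of paints_tray_front from where it was at the start of the episode above 0.01 m or distance of paints_door_edge from where it was at the start of the episode above 0.02 m).
It fails at once if a bystander is shifted by more than 20 mm or tipped over (distance of any of tray_pot_a, tray_pot_b, pot_gap, pot_front, pot_side, grey_figure, water_cup, palette, brush from where it was at the start of the episode above 0.02 m or angle between any of tray_pot_a, tray_pot_b, pot_gap, pot_front, pot_side, grey_figure, water_cup, palette's own z axis and vertical above 0.5 rad).
It also fails if it takes over 51 s, if anything falls off the work surface, if the arm or the gripper's body presses on something with over 40 N, if the wrist force passes 120 N, or if a joint passes its speed limit or range.

## Robot

A 6-joint arm with a two-finger parallel gripper is mounted at the origin on the work surface. World frame = base frame: x ahead of the robot, y to its left, z up, the work surface at z = 0. Lengths are in m, angles in rad, forces in N, time in s.
With the tool pointing down it reaches from about 0.25 to 0.775 m from the base axis. Payload 4 kg.
Tool frame: the origin (TCP) lies on the centre line of the jaws, within the pads' length; the fingertips stand 25 mm ahead of it and the grasp point (between the pads) lies 6 mm ahead of it; z points along the fingers, y is the line along which they close (so a half turn about z gives the same grasp; the last joint's range is limited). The gripper opens to 94 mm and grips with 3 to 60 N. Pads are 16 mm wide; open, the fingers measure 119 mm over their backs; the gripper's body (75 mm by 177 mm) begins 78 mm behind the grasp point.
Start: joints at [1.236, 0.087, 1.371, -0, 1.684, -0.103], TCP at [0.126, 0.535, 0.231] pointing down, gripper open.
Joint ranges: [-3.1, 3.1], [-0.76, 2.03], [0.27, 2.55], [-1.08, 4.22], [0.17, 2.65], [-2.57, 2.57]. Speed limits (rad/s): [2.79, 2.79, 3.14, 3.14, 3.14, 3.14].

## Interface

Orientations are given as [roll, pitch, yaw] about the fixed x, y, z axes, in that order (R = Rz(yaw) Ry(pitch) Rx(roll)).
In Python, from bench import robot, imaging gives the robot as it stands. The module is installed in compiled form; this text tells all that it offers.
- The arm moves only by the tool drive_tool, never from a script. Its argument "series" is a list of rows, each a list of 3 entries, a list of its own where there are three numbers: the finger opening in m, from 0 to 0.094, then the shift along the tool's x, y, z in m, then the turn, a rotation vector about the tool's x, y, z in rad. A call has 1 to 5 rows; each row is the pose to reach, as a shift and turn from the pose commanded when the call began, along the tool's axes at that moment; what a row does not reach only later rows make up. A row lasts 1/8 s, in which the tool goes at most 62.5 mm and 10.7 degrees, less where a joint would pass 70% of its speed; a pose out of reach is approached as far as the arm can. A call with a gripper value outside its range is refused whole. The fingers move at their own pace and stop on an object; the grip force is fixed at half the most. Time passes only in rows, so rows that repeat a pose let the fingers close. It gives the time, the measured TCP pose, the force, the opening and the grip force at its end, in the units of the state.
- robot.get_obs(): the state, without advancing time (a new reading comes with each control period).
- imaging.snapshot(name): name is "scene" or "top" or "wrist"; returns the picture (384x512x3 uint8, red, green, blue); there is no depth.
- imaging.get_calibration(name): a dict with "intrinsics" (3x3 intrinsics, pixels), "k1" (the pictures are not rectified: a ray, as slopes to the right and down, at radius r is drawn at 1 + k1 r^2 times it, then the intrinsics apply), "position" and "rotation" of the camera in the world. Camera axes: x right, y up, looking along -z (the intrinsics and any distortion apply to the point x, -y, -z); pixel columns grow to the right and rows downward; lengths in m; the calibration is good to about 2 mm. A picture is of the moment at which its call begins: read the wrist's pose just before it. get_calibration takes no time and is no camera call; for the wrist camera it gives the pose at the moment of the call.
- robot.close_job(): hands the job in; it is judged then, once.
The state is a dict: "time": time; "joint_positions": joint angles; "qvel": joint speeds; "joint_torque": joint torques, N m; "tool_pos": TCP position; "ee_rot": TCP orientation; "wrist_force": force on the tool from outside, world axes, zero at the start; "wrist_torque": the same for the moment, N m; "width": finger opening in m; "finger_force": force on a finger pad.
Only numpy, scipy, OpenCV 4.12 (cv2) and the standard library are available. Lean on these libraries where they do the work, as an engineer would, in place of code of your own. Each camera call takes 0.05 s, during which the arm holds its last target. There are 200 camera calls.

## Working session

There is one attempt and no reset: what is moved stays moved. The work goes in short steps, Python scripts to look and compute and a tool call to move; the robot and the scene stay as the last step left them, time stands still between calls to the robot, and variables do not carry over. Pictures are saved under pics/ and viewed, at most 10 in all, crops included, and the job is handed in when it is done.

Besides the shell and the picture viewer there is one more tool, called by a JSON object that holds its "name" and its "arguments". drive_tool: Moves the arm, as the interface text tells. Its arguments: {"type":"object","properties":{"series":{"type":"array"}},"required":["series"]}

```bash
mkdir -p pics; python3 - <<'E'
from bench import robot, imaging
import cv2
for n in("scene","top"):
    im=imaging.snapshot(n); cv2.imwrite(f"pics/{n}0.png",cv2.resize(im[:,:,::-1],(800,600),interpolation=cv2.INTER_CUBIC))
    c=imaging.get_calibration(n);print(n,c)
o=robot.get_obs();print(o['time'],o['tool_pos'],o['ee_rot'],o['width'])
E
```

```text
scene {'intrinsics': array([[401.91200087,   0.        , 262.88751654],
       [  0.        , 401.91200087, 191.03651139],
       [  0.        ,   0.        ,   1.        ]]), 'k1': -0.08268001936535493, 'position': array([1.47386641, 0.03801097, 0.75043181]), 'rotation': array([9.38705635e-01, 7.64831463e-04, 1.57956116e+00])}
top {'intrinsics': array([[499.44280451,   0.        , 259.25841429],
       [  0.        , 499.44280451, 203.20835684],
       [  0.        ,   0.        ,   1.        ]]), 'k1': 0.04068039365461977, 'position': array([0.20681012, 0.05712274, 1.57399168]), 'rotation': array([ 0.20677613,  0.00288918, -1.63783236])}
0.1 [0.12621549 0.5348506  0.22942411] [-3.13958680e+00 -1.79499758e-04  2.90980228e+00] 0.09370227486338449
```

View pics/scene0.png

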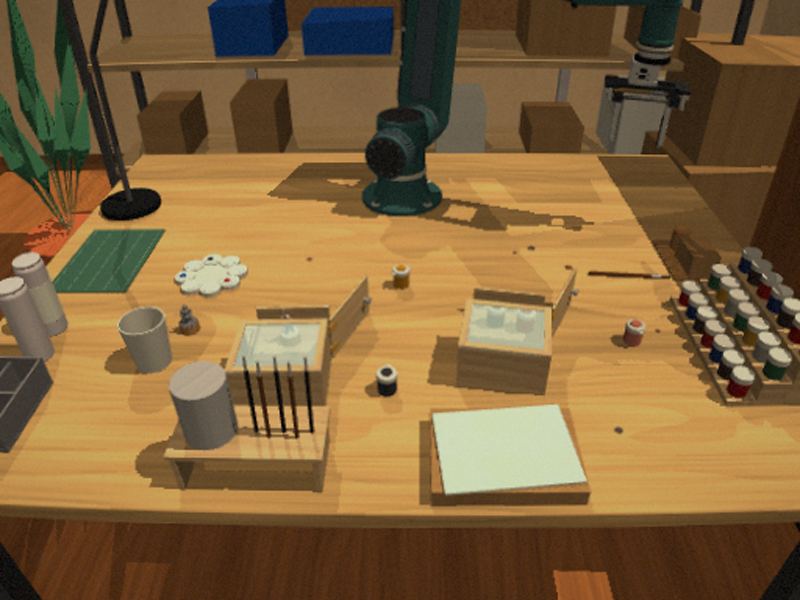

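View pics/top0.png

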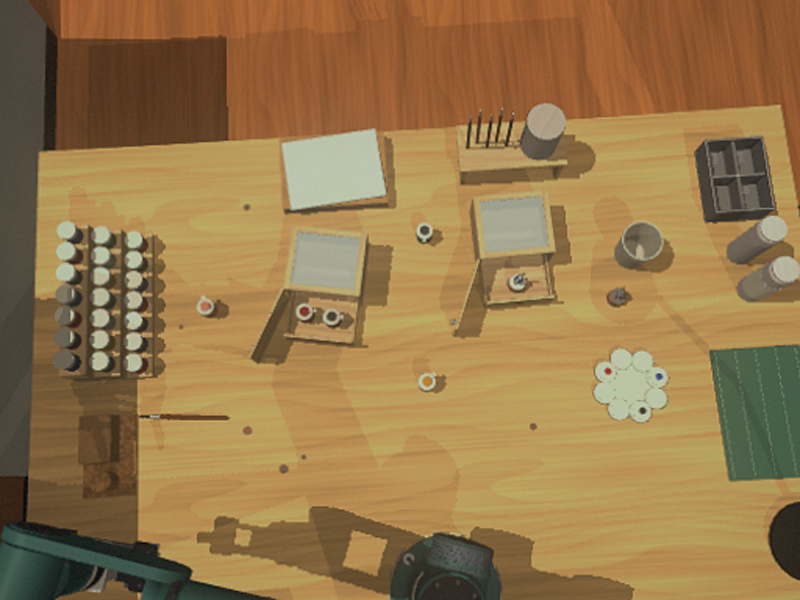

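```bash
cat >h.py <<'E'
import numpy as np, cv2
from scipy.spatial.transform import Rotation as R
from bench import robot, imaging
def rays(c,uv):
    K=c['intrinsics'];p=np.array(uv,float).reshape(-1,2);s=(p-K[:2,2])/K[0,0]
    q=s.copy()
    for _ in range(20): q=s/(1+c['k1']*(q**2).sum(1,keepdims=True))
    d=np.c_[q[:,0],-q[:,1],-np.ones(len(q))]
    return R.from_euler('xyz',c['rotation']).apply(d)
def at(c,uv,z):
    d=rays(c,uv);z=np.broadcast_to(z,len(d));return c['position']+d*((z-c['position'][2])/d[:,2])[:,None]
def proj(c,P):
    q=R.from_euler('xyz',c['rotation']).inv().apply(np.array(P,float)-c['position'])
    s=np.c_[q[:,0],-q[:,1]]/-q[:,2:];s*=1+c['k1']*(s**2).sum(1,keepdims=True)
    return s*c['intrinsics'][0,0]+c['intrinsics'][:2,2]
E
python3 - <<'E'
from h import *
im=imaging.snapshot("top")[110:228,275:395,::-1]
cv2.imwrite("pics/c1.png",cv2.resize(im,None,fx=5,fy=5,interpolation=cv2.INTER_CUBIC))
E
```

```text
(no output)
```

View pics/c1.png

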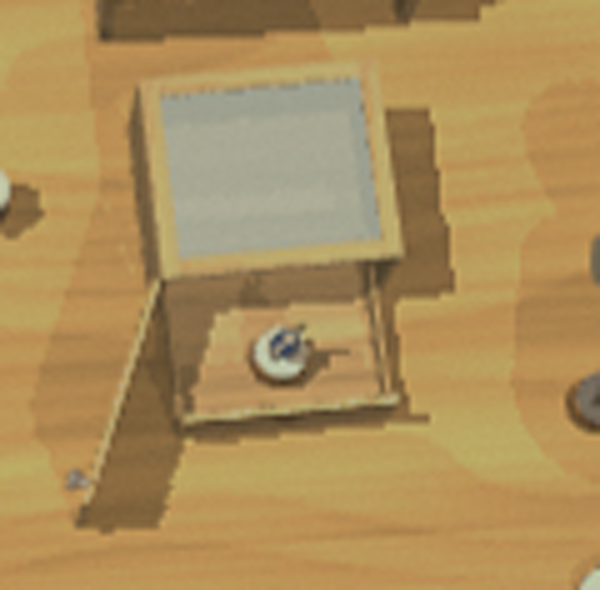

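```bash
python3 - <<'E'
from h import *
from scipy.optimize import least_squares
c=imaging.get_calibration("top")
f=lambda p:np.array(p)/5+[275,110]
bt=at(c,f([(138,85),(377,62),(402,258),(160,280)]),.088)
L=np.array([(65,75),(65,-75),(-65,-75),(-65,75)])/1000
def r(p):
    x,y,a=p;M=np.array([[np.cos(a),-np.sin(a)],[np.sin(a),np.cos(a)]]);return (L@M.T+[x,y]-bt[:,:2]).ravel()
s=least_squares(r,[.55,0,0]);print("box",s.x,np.abs(s.fun).max())
x,y,a=s.x;M=np.array([[np.cos(a),-np.sin(a)],[np.sin(a),np.cos(a)]])
inb=lambda P:(P[:,:2]-[x,y])@M
tf=at(c,f([(182,426),(400,403)]),.055);print("tray front",tf,inb(tf))
d=at(c,f([(160,280),(90,500)]),.087);print("door",d,inb(d));v=inb(d)[1]-[-.065,.075];print("ang",np.arctan2(v[0],-v[1]),np.linalg.norm(v), -v)
k=at(c,f([(280,352)]),.024);print("knight",k,inb(k))
g=lambda p:np.array(p)/1.5625
for n,p,z in [("gap",(425,230),.044),("front",(428,381),.044),("grey",(618,297),.03),("cup",(641,240),.09),("side",(206,304),.044),("paintsdooredge",(254,358),.087),("paints tray right",(360,345),.055),("palette",(630,384),.01),("pbox FR",(361,296),.088)]:
    P=at(c,g([p]),z);print(n,P[0],inb(P))
E
```

```text
box [ 0.69100438 -0.18805034  0.02473726] 0.0015727520776750437
tray front [[ 0.5394921  -0.12363731  0.055     ]
 [ 0.54493372 -0.26033656  0.055     ]] [[-0.14987268  0.06814094]
 [-0.14781395 -0.06865108]]
door [[ 0.62549145 -0.11442237  0.087     ]
 [ 0.49042079 -0.06015664  0.087     ]] [[-0.06367171  0.07522589]
 [-0.1973588   0.13281596]]
ang -1.9826294276793723 0.14443523701692096 [ 0.1323588  -0.05781596]
knight [[ 0.5903714  -0.19403872  0.024     ]] [[-0.10075031 -0.00349742]]
gap [ 0.70749631 -0.01297079  0.044     ] [[0.02081743 0.17461806]]
front [0.39685878 0.00358751 0.044     ] [[-0.28931549  0.19885483]]
grey [ 0.54347918 -0.39311538  0.03      ] [[-0.15255229 -0.20135329]]
cup [ 0.64223822 -0.43462702  0.09      ] [[-0.05485025 -0.24529501]]
side [0.58198936 0.43679173 0.044     ] [[-0.09352636  0.62734736]]
paintsdooredge [0.45856702 0.33587884 0.087     ] [[-0.21940699  0.52951817]]
paints tray right [0.47573002 0.13268845 0.055     ] [[-0.20727511  0.32596542]]
palette [ 0.36825013 -0.40068727  0.01      ] [[-0.32791502 -0.20458862]]
pbox FR [0.56687424 0.12373232 0.088     ] [[-0.11638029  0.3147576 ]]
```

```bash
cat >>h.py <<'E'
B=np.array([.691,-.188]);A=.0247
MB=np.array([[np.cos(A),-np.sin(A)],[np.sin(A),np.cos(A)]])
def plan(bxy,z,yaw=np.pi+A,verbose=True):
    "shift and turn in the present tool axes to box-frame xy, TCP height z"
    o=robot.get_obs();T=R.from_euler('xyz',o['ee_rot'])
    t=np.r_[B+MB@np.array(bxy),z]
    print("target",t.round(3),"shift",T.inv().apply(t-o['tool_pos']).round(4),"turn",(T.inv()*R.from_euler('xyz',[np.pi,0,yaw])).as_rotvec().round(3),
      "box now",(MB.T@(o['tool_pos'][:2]-B)).round(4),o['tool_pos'][2].round(4),"t",round(o['time'],2),"F",np.round(o['wrist_force'],1),"q6",o['joint_positions'][5].round(2))
E
python3 -c "
from h import *
plan((-.20,0),.2)"
```

```text
target [ 0.491 -0.193  0.2  ] shift [-0.5223 -0.6245  0.0305] turn [-0.002 -0.    -0.257] box now [-0.5467  0.7367] 0.2296 t 0.15 F [-0.2  0.3 -0.5] q6 -0.1
```

{"name": "drive_tool", "arguments": {"series": [[0, [-0.04, -0.048, 0], [0, 0, -0.13]], [0, [-0.08, -0.096, 0], [0, 0, -0.257]], [0, [-0.12, -0.144, 0], [0, 0, -0.257]], [0, [-0.16, -0.191, 0.01], [0, 0, -0.257]], [0, [-0.2, -0.239, 0.01], [0, 0, -0.257]]]}}

```text
time: 0.78
tool_pos: [0.2661, 0.2547, 0.2195]
ee_rot: [-3.141, -0.001, -3.115]
wrist_force: [1.2, 0.1, 0.2]
width: 0.047
finger_force: 0.0
```

```bash
python3 -c "
from h import *
plan((-.20,0),.2)"
```

```text
target [ 0.491 -0.193  0.2  ] shift [-0.2132 -0.4534  0.0197] turn [-0.001 -0.001  0.001] box now [-0.4139  0.4531] 0.2195 t 0.78 F [1.2 0.1 0.2] q6 -0.99
```

{"name": "drive_tool", "arguments": {"series": [[0, [-0.026, -0.055, 0.01], [0, 0, 0]], [0, [-0.052, -0.11, 0.02], [0, 0, 0]], [0, [-0.078, -0.165, 0.02], [0, 0, 0]], [0, [-0.104, -0.22, 0.02], [0, 0, 0]], [0, [-0.13, -0.275, 0.02], [0, 0, 0]]]}}

```text
time: 1.4
tool_pos: [0.4034, -0.0169, 0.2004]
ee_rot: [3.141, 0.001, -3.117]
wrist_force: [0.9, 0.7, 0.6]
width: 0.0008
finger_force: 0.0
```

{"name": "drive_tool", "arguments": {"series": [[0, [-0.025, -0.055, 0], [0, 0, 0]], [0, [-0.05, -0.11, 0], [0, 0, 0]], [0, [-0.075, -0.16, 0], [0, 0, 0]], [0, [-0.08, -0.176, 0], [0, 0, 0]], [0, [-0.08, -0.176, 0], [0, 0, 0]]]}}

```text
time: 2.02
tool_pos: [0.4871, -0.1891, 0.1997]
ee_rot: [3.14, -0.002, -3.118]
wrist_force: [-0.1, 0.5, -0.6]
width: 0.0004
finger_force: 0.0
```

```bash
python3 -c "
from h import *
plan((-.20,0),.05)
o=robot.get_obs();print(o['width'])
im=imaging.snapshot('wrist')
cv2.imwrite('pics/w1.png',im[:,:,::-1])"
```

```text
target [ 0.491 -0.193  0.05 ] shift [-0.0041 -0.0042  0.1497] turn [ 0.001 -0.002 -0.001] box now [-0.2039  0.004 ] 0.1997 t 2.02 F [-0.1  0.5 -0.6] q6 -2.07
0.00043288684239242345
```

View pics/w1.png

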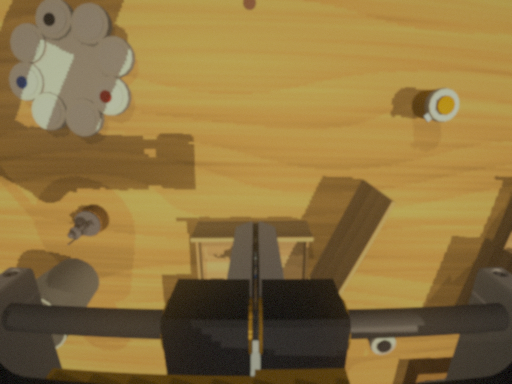

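```bash
python3 -c "
from h import *
c=imaging.get_calibration('wrist')
for xx in(-.148,-.150):
  P=[np.r_[B+MB@[x,y],z] for x,y,z in [(xx,.068,.055),(xx,-.068,.055),(xx,.068,.006),(xx,-.068,.006),(-.2,0,.025)]]
  print(proj(c,P).round(1))
for d in((388,198),(360,182)): p=at(c,[d],.087);print(MB.T@(p[0,:2]-B))
"
```

```text
[[312.3 234.8]
 [187.5 234.7]
 [305.1 218.1]
 [195.9 217.9]
 [250.1 181.5]]
[[312.4 233.2]
 [187.4 233. ]
 [305.2 216.6]
 [195.8 216.4]
 [250.1 181.5]]
[-0.2006154   0.13155288]
[-0.21623543  0.10276691]
```

{"name": "drive_tool", "arguments": {"series": [[0, [0, -0.002, 0.05], [0, 0, 0]], [0, [0, -0.004, 0.1], [0, 0, 0]], [0, [0, -0.004, 0.145], [0, 0, 0]], [0, [0, -0.004, 0.15], [0, 0, 0]], [0, [-0.02, -0.004, 0.15], [0, 0, 0]]]}}

```text
time: 2.7
tool_pos: [0.5071, -0.1911, 0.0516]
ee_rot: [3.141, 0.0, -3.116]
wrist_force: [0.6, -0.4, 1.3]
width: 0.0007
finger_force: 0.0
```

{"name": "drive_tool", "arguments": {"series": [[0, [-0.006, 0, 0], [0, 0, 0]], [0, [-0.011, 0, 0], [0, 0, 0]], [0, [-0.016, 0, 0], [0, 0, 0]], [0, [-0.02, 0, 0], [0, 0, 0]], [0, [-0.024, 0, 0], [0, 0, 0]]]}}

```text
time: 3.32
tool_pos: [0.5316, -0.1917, 0.0505]
ee_rot: [3.141, -0.0, -3.117]
wrist_force: [-0.4, 0.3, -0.0]
width: 0.0003
finger_force: 0.0
```

```bash
python3 -c "
from h import *
plan((-.073,0),.05)"
```

```text
target [ 0.618 -0.19   0.05 ] shift [-0.0865 -0.0002  0.0005] turn [ 0. -0.  0.] box now [-0.1595  0.0002] 0.0505 t 3.33 F [-0.4  0.3 -0. ] q6 -2.04
```

Near contact; push at 4 mm per row (32 mm/s).

{"name": "drive_tool", "arguments": {"series": [[0, [-0.003, 0, 0], [0, 0, 0]], [0, [-0.006, 0, 0], [0, 0, 0]], [0, [-0.009, 0, 0], [0, 0, 0]], [0, [-0.012, 0, 0], [0, 0, 0]], [0, [-0.015, 0, 0], [0, 0, 0]]]}}

```text
time: 3.95
tool_pos: [0.5465, -0.1913, 0.0504]
ee_rot: [3.141, -0.0, -3.116]
wrist_force: [-1.3, 1.4, 0.3]
width: 0.0003
finger_force: 0.7
```

{"name": "drive_tool", "arguments": {"series": [[0, [-0.004, 0, 0], [0, 0, 0]], [0, [-0.008, 0, 0], [0, 0, 0]], [0, [-0.012, 0, 0], [0, 0, 0]], [0, [-0.016, 0, 0], [0, 0, 0]], [0, [-0.02, 0, 0], [0, 0, 0]]]}}

```text
time: 4.58
tool_pos: [0.5667, -0.1907, 0.0503]
ee_rot: [3.141, -0.0, -3.116]
wrist_force: [-1.7, 1.1, 0.1]
width: 0.0006
finger_force: 0.7
```

{"name": "drive_tool", "arguments": {"series": [[0, [-0.004, 0, 0], [0, 0, 0]], [0, [-0.008, 0, 0], [0, 0, 0]], [0, [-0.012, 0, 0], [0, 0, 0]], [0, [-0.016, 0, 0], [0, 0, 0]], [0, [-0.02, 0, 0], [0, 0, 0]]]}}

```text
time: 5.2
tool_pos: [0.5867, -0.1902, 0.0504]
ee_rot: [3.141, -0.0, -3.116]
wrist_force: [-1.0, 1.6, -0.5]
width: 0.0005
finger_force: 0.7
```

{"name": "drive_tool", "arguments": {"series": [[0, [-0.004, 0, 0], [0, 0, 0]], [0, [-0.008, 0, 0], [0, 0, 0]], [0, [-0.012, 0, 0], [0, 0, 0]], [0, [-0.016, 0, 0], [0, 0, 0]], [0, [-0.019, 0, 0], [0, 0, 0]]]}}

```text
time: 5.82
tool_pos: [0.6058, -0.1898, 0.0505]
ee_rot: [3.142, 0.0, -3.116]
wrist_force: [-1.6, -0.2, -0.8]
width: 0.0004
finger_force: 0.7
```

```bash
python3 -c "
from h import *
plan((-.073,0),.05)
im=imaging.snapshot('top')[110:228,275:395,::-1]
im2=imaging.snapshot('scene')[190:270,130:250,::-1]
im=np.vstack([im,im2])
cv2.imwrite('pics/c2.png',cv2.resize(im,None,fx=3,fy=3,interpolation=cv2.INTER_CUBIC))"
```

```text
target [ 0.618 -0.19   0.05 ] shift [-0.0123 -0.0003  0.0005] turn [0.    0.    0.001] box now [-0.0853  0.0003] 0.0505 t 5.83 F [-1.6 -0.2 -0.8] q6 -1.99
```

View pics/c2.png

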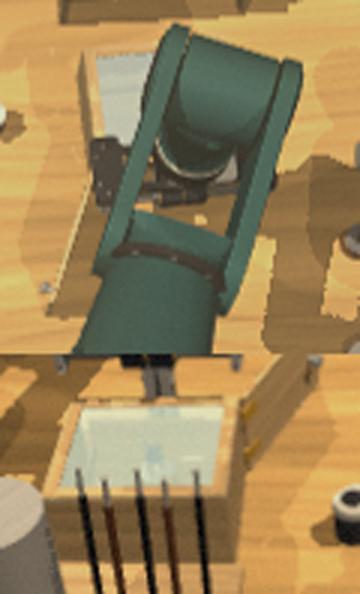

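{"name": "drive_tool", "arguments": {"series": [[0, [-0.003, 0, 0], [0, 0, 0]], [0, [-0.005, 0, 0], [0, 0, 0]], [0, [-0.007, 0, 0], [0, 0, 0]], [0, [-0.009, 0, 0], [0, 0, 0]], [0, [-0.0105, 0, 0], [0, 0, 0]]]}}

```text
time: 6.55
tool_pos: [0.6162, -0.1898, 0.0507]
ee_rot: [-3.141, 0.0, -3.116]
wrist_force: [-1.9, -0.7, 1.3]
width: 0.0006
finger_force: 0.6
```

{"name": "drive_tool", "arguments": {"series": [[0, [-0.001, 0, 0], [0, 0, 0]], [0, [-0.002, 0, 0], [0, 0, 0]], [0, [-0.003, 0, 0], [0, 0, 0]]]}}

```text
time: 6.92
tool_pos: [0.6191, -0.1895, 0.0505]
ee_rot: [-3.142, 0.0, -3.116]
wrist_force: [-0.9, -1.3, 0.9]
width: 0.0004
finger_force: 0.6
```

No end stop felt yet; creep on.

{"name": "drive_tool", "arguments": {"series": [[0, [-0.001, 0, 0], [0, 0, 0]], [0, [-0.002, 0, 0], [0, 0, 0]], [0, [-0.003, 0, 0], [0, 0, 0]]]}}

```text
time: 7.3
tool_pos: [0.6213, -0.1894, 0.0504]
ee_rot: [3.141, -0.002, -3.116]
wrist_force: [-5.1, -0.4, 3.1]
width: 0.0003
finger_force: 2.7
```

{"name": "drive_tool", "arguments": {"series": [[0, [-0.001, 0, 0], [0, 0, 0]], [0, [-0.001, 0, 0], [0, 0, 0]], [0, [0.01, 0, 0], [0, 0, 0]], [0, [0.05, 0, 0], [0, 0, 0]], [0, [0.1, 0, -0.02], [0, 0, 0]]]}}

```text
time: 7.92
tool_pos: [0.5203, -0.1911, 0.0686]
ee_rot: [3.14, -0.002, -3.116]
wrist_force: [-0.2, -0.3, 0.9]
width: 0.0004
finger_force: 0.0
```

{"name": "drive_tool", "arguments": {"series": [[0, [0, 0, -0.05], [0, 0, 0]], [0, [0, 0.02, -0.1], [0, 0, 0]], [0, [0, 0.08, -0.12], [0, 0, 0]], [0, [0, 0.13, -0.12], [0, 0, 0]], [0, [0, 0.13, -0.12], [0, 0, 0]]]}}

```text
time: 8.55
tool_pos: [0.5188, -0.0588, 0.1912]
ee_rot: [3.141, 0.003, -3.111]
wrist_force: [-0.1, 0.2, 0.2]
width: 0.0003
finger_force: 0.0
```

```bash
python3 -c "
from h import *
def arc(th,r):
    h=.008*abs(np.cos(th))+.0125*abs(np.sin(th))+.005
    return np.array([-.065,.075])+r*np.array([-np.sin(th),-np.cos(th)])+h*np.array([-np.cos(th),np.sin(th)])
for th in (1.98,1.8,1.6,1.4,1.2,1,.8,.6,.4,.2,.1,0): print(th,arc(th,.095).round(4))
plan(arc(1.98,.095)+.03*np.array([.40,.917]),.16)
im=imaging.snapshot('wrist')
cv2.imwrite('pics/w2.png',im[:,:,::-1])"
```

```text
1.98 [-0.1443  0.1308]
1.8 [-0.1532  0.1151]
1.6 [-0.1594  0.0955]
1.4 [-0.1618  0.0773]
1.2 [-0.1606  0.0588]
1 [-0.1557  0.0404]
0.8 [-0.1468  0.0228]
0.6 [-0.134   0.0071]
0.4 [-0.1179 -0.0058]
0.2 [-0.0989 -0.0151]
0.1 [-0.0886 -0.0181]
0 [-0.078 -0.02 ]
target [ 0.555 -0.033  0.16 ] shift [-0.0367  0.0247  0.0313] turn [0.001 0.003 0.006] box now [-0.169   0.1334] 0.1912 t 8.55 F [-0.1  0.2  0.2] q6 -1.82
```

View pics/w2.png

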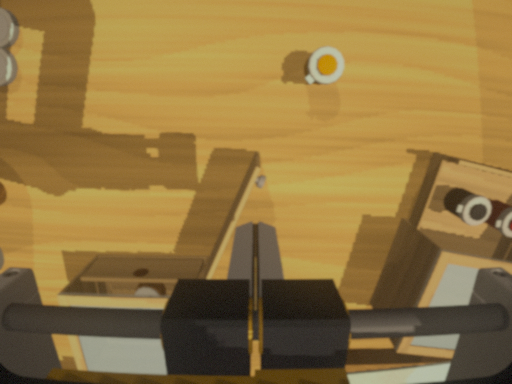

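```bash
python3 -c "
from h import *
c=imaging.get_calibration('wrist')
w=lambda x,y,z:np.r_[B+MB@[x,y],z]
print(proj(c,[w(-.065,.068,.055),w(-.065,-.068,.055),w(-.065,.075,.088),w(-.065,-.075,.088),w(-.065,-.068,.006)]).round(0))
p=at(c,[(258,153)],.087)[0,:2];p=MB.T@(p-B);v=p-[-.065,.075];print(p,np.linalg.norm(v),np.pi/2+np.arctan2(v[1],-v[0]))
p=at(c,[(262,181)],.045)[0,:2];print('knob',MB.T@(p-B))
"
```

```text
[[197. 277.]
 [ 79. 274.]
 [198. 295.]
 [ 57. 291.]
 [100. 254.]]
[-0.2092414   0.13437969] 0.15598566933563826 1.9613214292352295
knob [-0.17307025  0.13914134]
```

{"name": "drive_tool", "arguments": {"series": [[0, [-0.037, 0.025, 0.01], [0, 0, 0.006]], [0, [-0.037, 0.025, 0.05], [0, 0, 0.006]], [0, [-0.037, 0.025, 0.1], [0, 0, 0.006]], [0, [-0.037, 0.025, 0.141], [0, 0, 0.006]], [0, [-0.037, 0.025, 0.141], [0, 0, 0.006]]]}}

```text
time: 9.22
tool_pos: [0.5518, -0.0367, 0.0449]
ee_rot: [3.14, -0.009, -3.124]
wrist_force: [-0.5, 0.2, 0.2]
width: 0.0003
finger_force: 0.0
```

```bash
python3 -c "
from h import *
plan((-.1532,.1151),.05)"
```

```text
target [ 0.535 -0.077  0.05 ] shift [ 0.0175 -0.0397 -0.005 ] turn [ 0.002 -0.009 -0.007] box now [-0.1355  0.1547] 0.0449 t 9.22 F [-0.5  0.2  0.2] q6 -1.76
```

{"name": "drive_tool", "arguments": {"series": [[0, [0.005, -0.012, -0.005], [0, 0, 0]], [0, [0.009, -0.022, -0.005], [0, 0, 0]], [0, [0.014, -0.031, -0.005], [0, 0, 0]], [0, [0.018, -0.04, -0.005], [0, 0, 0]], [0, [0.021, -0.05, -0.005], [0, 0, 0]]]}}

```text
time: 9.85
tool_pos: [0.5348, -0.0871, 0.0548]
ee_rot: [3.142, 0.001, -3.122]
wrist_force: [0.8, 0.4, 0.1]
width: 0.0005
finger_force: 0.2
```

```bash
python3 -c "
from h import *
plan((-.1618,.0773),.05)"
```

```text
target [ 0.527 -0.115  0.05 ] shift [ 0.008  -0.0275  0.0048] turn [ 0.     0.001 -0.006] box now [-0.1536  0.1047] 0.0548 t 9.85 F [0.8 0.4 0.1] q6 -1.86
```

{"name": "drive_tool", "arguments": {"series": [[0, [0.006, -0.01, 0.003], [0, 0, -0.006]], [0, [0.008, -0.022, 0.005], [0, 0, -0.006]], [0, [0.008, -0.034, 0.005], [0, 0, -0.006]], [0, [0.007, -0.046, 0.005], [0, 0, -0.006]], [0, [0.005, -0.056, 0.005], [0, 0, -0.006]]]}}

```text
time: 10.48
tool_pos: [0.5313, -0.1434, 0.0494]
ee_rot: [3.142, 0.0, -3.117]
wrist_force: [0.9, 0.1, -0.4]
width: 0.0005
finger_force: 0.2
```

```bash
python3 -c "
from h import *
plan((-.1468,.0228),.05)"
```

```text
target [ 0.544 -0.169  0.05 ] shift [-0.0117 -0.0257 -0.0006] turn [0. 0. 0.] box now [-0.1585  0.0485] 0.0494 t 10.47 F [ 0.9  0.1 -0.4] q6 -1.96
```

{"name": "drive_tool", "arguments": {"series": [[0, [-0.003, -0.008, 0], [0, 0, 0]], [0, [-0.007, -0.0175, 0], [0, 0, 0]], [0, [-0.012, -0.026, 0], [0, 0, 0]], [0, [-0.0175, -0.034, 0], [0, 0, 0]], [0, [-0.0245, -0.0415, 0], [0, 0, 0]]]}}

```text
time: 11.1
tool_pos: [0.5571, -0.1838, 0.0494]
ee_rot: [3.141, -0.0, -3.116]
wrist_force: [0.4, -0.6, 0.3]
width: 0.0002
finger_force: 0.2
```

```bash
python3 -c "
from h import *
plan((-.1179,-.0058),.05)"
```

```text
target [ 0.573 -0.197  0.05 ] shift [-0.0159 -0.0133 -0.0006] turn [ 0.    -0.     0.001] box now [-0.1338  0.0075] 0.0494 t 11.1 F [ 0.4 -0.6  0.3] q6 -2.01
```

{"name": "drive_tool", "arguments": {"series": [[0, [-0.008, -0.007, 0], [0, 0, 0]], [0, [-0.016, -0.013, 0], [0, 0, 0]], [0, [-0.025, -0.0185, 0], [0, 0, 0]], [0, [-0.034, -0.0225, 0], [0, 0, 0]], [0, [-0.042, -0.0255, 0], [0, 0, 0]]]}}

```text
time: 11.72
tool_pos: [0.5999, -0.208, 0.0494]
ee_rot: [3.141, -0.0, -3.116]
wrist_force: [0.2, -0.2, -0.9]
width: 0.0006
finger_force: 0.2
```

{"name": "drive_tool", "arguments": {"series": [[0, [-0.003, -0.001, 0], [0, 0, 0]], [0, [-0.006, -0.001, 0], [0, 0, 0]], [0, [-0.009, -0.001, 0], [0, 0, 0]], [0, [-0.011, -0.001, 0], [0, 0, 0]], [0, [-0.013, -0.001, 0], [0, 0, 0]]]}}

```text
time: 12.35
tool_pos: [0.6124, -0.2085, 0.0495]
ee_rot: [3.142, 0.0, -3.116]
wrist_force: [0.0, -0.8, -0.3]
width: 0.0003
finger_force: 0.2
```

{"name": "drive_tool", "arguments": {"series": [[0, [-0.001, 0, 0], [0, 0, 0]], [0, [-0.002, 0, 0], [0, 0, 0]], [0, [-0.003, 0, 0], [0, 0, 0]], [0, [-0.004, 0, 0], [0, 0, 0]], [0, [-0.005, 0, 0], [0, 0, 0]]]}}

```text
time: 12.98
tool_pos: [0.6169, -0.2084, 0.0495]
ee_rot: [3.142, -0.001, -3.116]
wrist_force: [-3.7, -1.0, 1.5]
width: 0.0003
finger_force: 1.6
```

Stop felt. Press 1.5 mm more, hold, then retreat.

{"name": "drive_tool", "arguments": {"series": [[0, [-0.001, 0, 0], [0, 0, 0]], [0, [-0.002, 0, 0], [0, 0, 0]], [0, [-0.002, 0, 0], [0, 0, 0]], [0, [0.01, 0, 0], [0, 0, 0]], [0, [0.06, 0, 0], [0, 0, 0]]]}}

```text
time: 13.6
tool_pos: [0.5585, -0.21, 0.0494]
ee_rot: [-3.141, 0.003, -3.115]
wrist_force: [-0.7, 0.5, 0.2]
width: 0.0005
finger_force: 0.0
```

{"name": "drive_tool", "arguments": {"series": [[0, [0.05, 0, 0], [0, 0, 0]], [0, [0.06, 0, -0.06], [0, 0, 0]], [0, [0.09, 0.02, -0.11], [0, 0, 0]], [0, [0.14, 0.06, -0.12], [0, 0, 0]], [0, [0.16, 0.11, -0.12], [0, 0, 0]]]}}

```text
time: 14.22
tool_pos: [0.3939, -0.1037, 0.1712]
ee_rot: [-3.14, 0.005, -3.119]
wrist_force: [0.6, 0.6, 0.2]
width: 0.0002
finger_force: 0.0
```

```bash
python3 -c "
from h import *
im=imaging.snapshot('top')[90:250,150:400,::-1]
cv2.imwrite('pics/c3.png',cv2.resize(im,None,fx=3.2,fy=3.2,interpolation=cv2.INTER_CUBIC))
im=imaging.snapshot('scene')[160:270,100:320,::-1]
cv2.imwrite('pics/c4.png',cv2.resize(im,None,fx=3.6,fy=3.6,interpolation=cv2.INTER_CUBIC))"
```

```text
(no output)
```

View pics/c3.png

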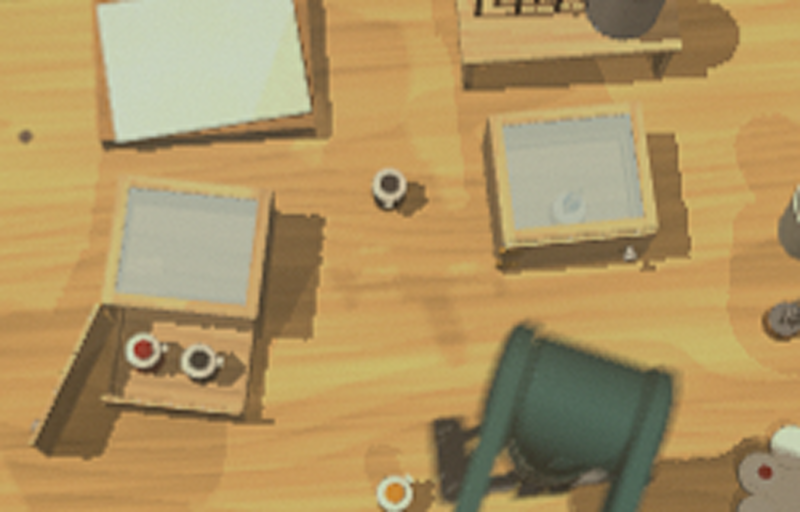

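View pics/c4.png

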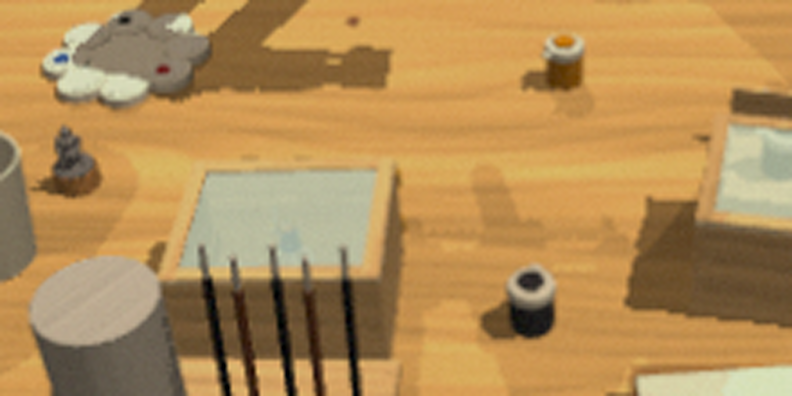

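{"name": "drive_tool", "arguments": {"series": [[0, [0, 0, 0], [0, 0, 0]], [0, [0, 0, 0], [0, 0, 0]], [0, [0, 0, 0], [0, 0, 0]], [0, [0, 0, 0], [0, 0, 0]]]}}

```text
time: 14.82
tool_pos: [0.3949, -0.1045, 0.1691]
ee_rot: [3.141, -0.001, -3.117]
wrist_force: [-0.2, -0.4, 0.2]
width: 0.0008
finger_force: 0.0
```

```bash
python3 -c "
from bench import robot
print(robot.close_job())"
```

```text
the job is handed in; nothing more can be done
None
```

I pushed the knight's tray home and its door shut, each until I felt the stop. The last pictures show the knight in its box and the other box still open; the arm is clear and the job was handed in at about 15 s, with no verdict returned.

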